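# Set the counter lamp over the tray

### The arm

A 7-joint arm with a two-finger parallel gripper is mounted at the origin on a cart in front of the work surface, level with it; the furniture and walls round the work are solid. World frame = base frame: x ahead of the robot, y to its left, z up, the work surface at z = 0. Lengths are in m, angles in degrees, forces in N, time in s.
With the tool pointing down it reaches from about 0.4 to 0.85 m from the base axis. Payload 6.9 kg.
Tool frame: the origin (TCP) lies on the centre line of the jaws, within the pads' length; the fingertips stand 25 mm ahead of it and the grasp point (between the pads) lies 6 mm ahead of it (bot.nose_length is the distance from the TCP to the fingertips, in m); z points along the fingers, y is the line along which they close (so a half turn about z gives the same grasp; the last joint's range is limited). The gripper opens to 85 mm and grips with 20 to 120 N. Pads are 22 mm wide; open, the fingers measure 114 mm over their backs; the gripper's body (76 mm by 85 mm) begins 54 mm behind the grasp point. The pads swing forward as they close: fully open they stand 13 mm farther back than shut.
Start: joints at [-67.924, 29.078, -13.613, 85.955, 7.202, 65.827, -8.869], TCP at [0.173, 0.601, 0.256] pointing down, gripper open.
Joint ranges: [-176.47, 176.47], [-13.61, 117.27], [-81.72, 77.17], [0.22, 143.17], [-87.28, 267.28], [10, 112.55], [-165.47, 165.47]. Speed limits (degrees/s): [136.94, 136.94, 180, 180, 180, 180, 180].

### API

Orientations are given as a 3x3 rotation matrix whose columns are the frame's x, y, z axes.
In Python, from plant import bot gives the robot as it stands.
- The arm moves only by the shell command python3 -m handwheel 'ROWS' [OPENING] [FORCE]. ROWS is JSON, a list of rows, each a list of 4 numbers: the shift along the tool's x, y, z in mm, then the turn about the tool's z in rad. A call has 1 to 10 rows; each row is the pose to reach, as a shift and turn from the pose commanded when the call began, along the tool's axes at that moment; what a row does not reach only later rows make up. A row lasts 1/12 s, in which the tool goes at most 41.7 mm and 7.16 degrees, less where a joint would pass 70% of its speed; a pose out of reach is approached as far as the arm can. A call with a gripper value outside its range is refused whole. OPENING is the gripper's target within -1 to 1 (fully open at 1, half-way at 0, shut at -1), set as the call begins (- or left out, the last holds). The fingers move at their own pace and stop on an object; FORCE is the grip in N (left out, the last holds). Time passes only in rows, so rows that repeat a pose let the fingers close. It gives the time, the measured TCP pose, the force, the opening and the grip force at its end, in the units of the state.
- bot.get_obs(): the state, without advancing time (a new reading comes with each control period).
- bot.read_camera(name): name is "scene" or "top" or "wrist"; returns the picture (384x512x3 uint8, blue, green, red); there is no depth.
- bot.camera_model(name): a dict with "camera_matrix" (3x3 intrinsics, pixels), "eye" and "orientation" of the camera in the world; the wrist camera has in their place "T_tool_cam" (4x4, takes a point from camera to tool coordinates, whose origin is the TCP and whose axes are the flange's). Camera axes: x right, y up, looking along -z (the intrinsics and any distortion apply to the point x, -y, -z); pixel columns grow to the right and rows downward; lengths in m; the calibration is good to about 2 mm. The wrist camera is an equidistant fisheye: a pixel r from the principal point sees the ray r / f radians off the axis. A picture is of the moment at which its call begins: read the wrist's pose just before it. camera_model takes no time and is no camera call.
- bot.close_job(): hands the job in; it is judged then, once.
The state is a dict: "time": time; "joint_positions": joint angles; "joint_vel": joint speeds; "joint_efforts": joint torques, N m; "tcp_pos": TCP position; "eef_rot": TCP orientation; "force": force on the tool from outside, world axes, zero at the start; "torque": the same for the moment, N m; "opening": finger opening in m; "grip_force": force on a finger pad.
Only numpy, scipy, OpenCV 4.12 (cv2) and the standard library are available. Lean on these libraries where they do the work, as an engineer would, in place of code of your own. Each camera call takes 0.05 s, during which the arm holds its last target. There are 200 camera calls.

### The job

Put the foil parcel that lies beside the salt shaker in the middle of the empty tray next to the lamp, without shifting the tray. Then bring the lamp over it: lift the knob on the lamp head, slide the head along the arm and let the knob drop fully into the notch that suits best, and turn the arm to point straight at the middle of the tray, so that the lamp head is above that point. Last, flip the switch lever on top of the lamp's post fully over to its other side, away from you; leave the salt shaker and the tumbler standing where they are.

Things in the scene. Friction and masses are not known exactly. Their poses are not given: they have to be found in the camera images.
- lamp: counter lamp, fixed to the worktop: dark steel foot 120 x 90 x 16 mm, aluminium post 22 mm thick, switch housing 46 x 36 mm on its top from z 186 to 208 mm. Origin at worktop height on the axis of the post, about which the arm turns; its -x axis points roughly to the robot. The foot spans x -30 to +90, y -45 to +45 mm
- swing (a joint): the lamp's level arm, an aluminium bar 22 mm wide, z 150 to 176 mm with its teeth, reaching 302 mm from the post axis. It turns about the post and friction (0.3 N m) keeps it where it is left. 0: it points along the lamp's -x axis; positive turns it towards the lamp's +y (clockwise seen from above); limits -1.3 and 1.3 rad
- head (a joint): slide of the lamp head along the arm (m, positive outward): the head's distance from the post axis is 0.140 + this value. Notches at 0, 0.040, 0.080 and 0.120, with 3.5 mm of play either way; it starts in notch 0. It moves only while the knob is lifted (friction 0.8 N); limits -0.003 and 0.123
- knob (a joint): height of the knob on the lamp head (m): 0 when its pin is fully down in a notch, 0.012 when the pin rests on a tooth between notches, 0.022 highest. It weighs 80 g and falls by itself when let go over a notch
- knob_grip (a point): middle of the knob: round, black, upright axis, 38 mm diameter, 28 mm high (14 mm above and below this point), 12 mm of free height under it, then the head's 36 x 37 mm sleeve. At z 214 mm when down. Its x axis points outward along the arm. The knob, head and arm turn together about the post
- lamp_head (a point): centre of the underside of the round lamp shade (diameter 90 mm), at z 115 mm, straight under the knob. Its x axis points outward along the arm, z up
- switch (a joint): toggle lever on top of the post: 0 at the start (leaning 0.5 rad to the lamp's -x), 1.0 flipped fully over (leaning 0.5 rad to the lamp's +x); stays where it is left, needs about 1.5 N at the tip
- switch_tip (a point): centre of the black ball (24 mm diameter) at the end of the switch lever, 55 mm from the lever's hinge, which lies on the post axis at z 206 mm, parallel to the lamp's y axis. The ball moves along the lamp's x axis, -26 to +26 mm from the post axis
- tray: loose cream plastic tray, 0.4 kg, 207 mm (its x) x 138 mm (its y) x 48 mm high; origin at the centre of its underside, floor 3 mm thick, free inside 176 x 108 mm. Its middle is the origin
- parcel: small crumpled foil parcel, 0.1 kg, 42 mm (its x) x 66 mm (its y) x 59 mm high, loose on the worktop; origin at the centre of its underside. Best pinched across its 42 mm
- parcel_center (a point): centre of the parcel, 30 mm above its origin
- salt_shaker: salt shaker, 44 mm diameter, 90 mm high, origin under its centre; stands beside the parcel; bystander
- tumbler: empty glass tumbler, 76 mm diameter, 86 mm high, origin under its centre; bystander
Mind the look-alikes: they are no part of the job. What is shaped like the parcel but yellow is not meant.

How it is judged (in metres and radians):
On the way, in this order (a step that is already met when the one before it is completed fails the run):
1. the parcel lies in the middle of the tray (x of parcel_center in the frame of tray between -0.035 and 0.035 m and y of parcel_center in the frame of tray between -0.035 and 0.035 m and z of parcel_center in the frame of tray below 0.045 m and contact force between parcel and the fingers below 0.05 N), for 0.2 s.
2. the lamp head is over the middle of the tray, its knob down in a notch and the arm still (y of tray in the frame of lamp_head between -0.018 and 0.018 m and x of tray in the frame of lamp_head between -0.026 and 0.026 m and value of joint knob below 0.003 m and velocity of joint swing between -0.02 and 0.02 rad/s), for 0.2 s.
3. the switch is flipped over (value of joint switch above 0.8 rad), for 0.2 s.
At the end, for the whole second after the job is handed in: Parcel at rest in the tray, within 35 mm of its middle along both tray axes; tray's middle within 18 mm of the arm's centre line and within 26 mm of the lamp head along it; knob down in a notch within 3 mm; arm still; switch over by 0.8 rad. Tray, shaker, tumbler within 30 mm of their starts (all of step 1 and all of step 2 and value of joint switch above 0.8 rad and linear speed of parcel below 0.02 m/s); the robot touches nothing.
It fails at once if the tray is shifted more than 30 mm (distance of tray from where it was at the start of the episode above 0.03 m).
It fails at once if the salt shaker is shifted more than 30 mm or tipped (distance of salt_shaker from where it was at the start of the episode above 0.03 m or angle between salt_shaker's own z axis and vertical above 0.4 rad).
It fails at once if the tumbler is shifted more than 30 mm or tipped (distance of tumbler from where it was at the start of the episode above 0.03 m or angle between tumbler's own z axis and vertical above 0.4 rad).
It also fails if it takes over 67 s, if anything falls off the work surface, if the arm or the gripper's body presses on something with over 40 N, if the wrist force passes 120 N, or if a joint passes its speed limit or range.

## Working session

There is one attempt and no reset: what is moved stays moved. The work goes in short steps, Python scripts to look and compute and a shell command to move; the robot and the scene stay as the last step left them, time stands still between calls to the robot, and variables do not carry over. Pictures are saved under pics/ and viewed, at most 10 in all, crops included, and the job is handed in when it is done.

```bash
mkdir -p pics; ls; python3 - <<'E'
from plant import bot
import cv2,json
o=bot.get_obs(); print({k:o[k] for k in("time","tcp_pos","eef_rot","opening")})
for n in("scene","top"):
    cv2.imwrite(f"pics/{n}0.png",bot.read_camera(n)); print(n,bot.camera_model(n))
print(bot.camera_model("wrist"),bot.nose_length)
E
```

```text
pics
{'time': 0.0, 'tcp_pos': array([0.17255139, 0.6002452 , 0.25543815]), 'eef_rot': array([[-9.61110508e-01,  2.76163697e-01, -4.51704386e-04],
       [ 2.76164065e-01,  9.61109040e-01, -1.67996992e-03],
       [-2.98095340e-05, -1.73938126e-03, -9.99998487e-01]]), 'opening': 0.08570264175165905}
scene {'camera_matrix': array([[483.99891534,   0.        , 261.13031138],
       [  0.        , 483.99891534, 193.93996009],
       [  0.        ,   0.        ,   1.        ]]), 'eye': array([-0.32230654,  1.2368635 ,  0.9434076 ]), 'orientation': array([[-0.8180579 ,  0.27017434, -0.50772739],
       [-0.57509408, -0.37361871,  0.72778833],
       [ 0.00693328,  0.88736401,  0.4610174 ]])}
top {'camera_matrix': array([[405.66917175,   0.        , 255.29237025],
       [  0.        , 405.66917175, 200.50166662],
       [  0.        ,   0.        ,   1.        ]]), 'eye': array([0.42665192, 0.04203155, 1.21785575]), 'orientation': array([[ 0.00925963,  0.99414739, -0.10763472],
       [-0.99987174,  0.00779843, -0.01398851],
       [-0.01306725,  0.10775045,  0.99409209]])}
{'camera_matrix': array([[297.31863964,   0.        , 255.7139432 ],
       [  0.        , 297.31863964, 189.51931612],
       [  0.        ,   0.        ,   1.        ]]), 'T_tool_cam': array([[-4.85803999e-04,  9.63538496e-01,  2.67569300e-01,
         6.92799408e-02],
       [ 9.99999873e-01,  5.04340254e-04, -5.50558863e-07,
         7.03175407e-04],
       [-1.35476453e-04,  2.67569266e-01, -9.63538619e-01,
        -1.15997967e-01],
       [ 0.00000000e+00,  0.00000000e+00,  0.00000000e+00,
         1.00000000e+00]])} 0.025
```

View pics/top0.png

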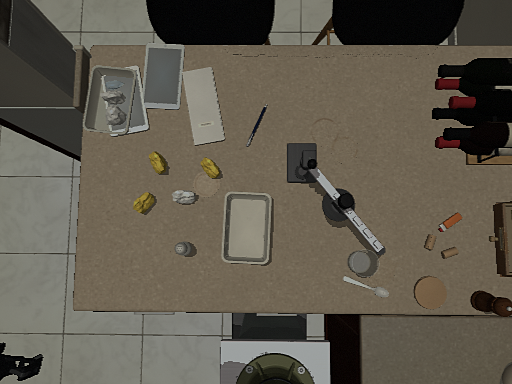

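View pics/scene0.png

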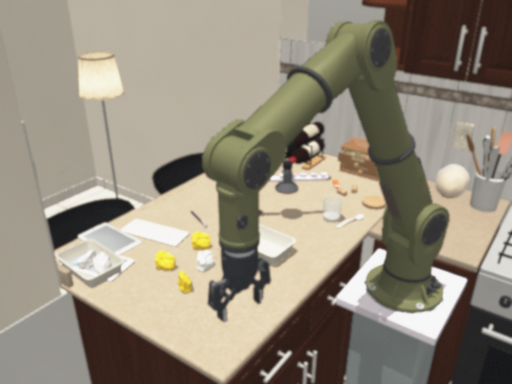

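The top view shows the following:
- **Parcel candidates:** silver-white at (184,197), and yellow ones at (145,202), (158,162) and (210,168). There is also foil in the tray at (115,100). The silver one at (184,197), nearest the shaker at (184,248), fits the description.
- **Tray:** the empty tray at (247,228) is the one next to the lamp, whose post is near (305,172).
- **Lamp arm and tumbler:** the arm tip is at (382,250) and the tumbler at (362,263).

Next I'll confirm these in an enlarged crop and measure.

```bash
cat > h.py <<'E'
import numpy as np,cv2
from plant import bot
def ray(n,px,obs=None):
    m=bot.camera_model(n);K=m["camera_matrix"];u=(px[0]-K[0,2])/K[0,0];v=(px[1]-K[1,2])/K[1,1]
    if n=="wrist":
        o=obs or bot.get_obs();r=np.hypot(u,v);s=np.sin(r)/max(r,1e-9)
        d=np.array([u*s,-v*s,-np.cos(r)]);T=m["T_tool_cam"];R=o["eef_rot"]
        return o["tcp_pos"]+R@T[:3,3],R@T[:3,:3]@d
    return m["eye"],m["orientation"]@np.array([u,-v,-1.])
def at(n,px,z,obs=None):
    e,d=ray(n,px,obs);return e+d*(z-e[2])/d[2]
def rel(target,yaw_vec=None):
    "shift in tool mm from current pose to world target"
    o=bot.get_obs();return o["eef_rot"].T@(np.array(target)-o["tcp_pos"])*1000
E
python3 - <<'E'
from h import *
im=cv2.imread("pics/top0.png")
cv2.imwrite("pics/crop0.png",cv2.resize(im[135:280,130:395],None,fx=3,fy=3,interpolation=cv2.INTER_CUBIC))
hsv=cv2.cvtColor(im,cv2.COLOR_BGR2HSV)
def blob(mask,seed,r):
    m=np.zeros_like(mask);x,y=seed;m[y-r:y+r,x-r:x+r]=mask[y-r:y+r,x-r:x+r]
    c=max(cv2.findContours(m,0,2)[0],key=cv2.contourArea);return c,cv2.minAreaRect(c)
print("hsv table",hsv[225,200],"foil",hsv[197,184],"tray",hsv[228,247],hsv[228,225],"foot",hsv[150,300])
S=((hsv[...,1]<45)&(hsv[...,2]>100)).astype('uint8')
c,r=blob(S,(184,197),17);print("parcel",r,[at("top",p,.04).round(3) for p in cv2.boxPoints(r)],at("top",r[0],.045))
D=(hsv[...,2]<75).astype('uint8')
c,r=blob(D,(301,162),22);print("foot",r,[at("top",p,.016).round(3)[:2] for p in cv2.boxPoints(r)])
for n,p,z in[("ball",(311,163),.254),("tip",(381,249),.17),("knob",(345,201),.228),("tumb",(362,263),.04),("shaker",(184,248),.06),("spoon",(345,280),0)]:print(n,at("top",p,z).round(3))
E
```

```text
hsv table [ 19  67 114] foil [23 22 92] tray [ 23  36 150] [26 36 56] foot [30  9 55]
parcel ((182.5, 196.0), (12.0, 21.0), 90.0) [array([0.583, 0.304, 0.04 ]), array([0.584, 0.242, 0.04 ]), array([0.548, 0.241, 0.04 ]), array([0.548, 0.302, 0.04 ])] [0.56519104 0.27113179 0.045     ]
foot ((303.0, 163.0), (40.0, 32.0), 90.0) [array([ 0.732, -0.035]), array([ 0.733, -0.132]), array([ 0.611, -0.131]), array([ 0.61 , -0.035])]
ball [ 0.623 -0.078  0.254]
tip [ 0.418 -0.266  0.17 ]
knob [ 0.534 -0.164  0.228]
tumb [ 0.377 -0.249  0.04 ]
shaker [0.415 0.26  0.06 ]
spoon [ 0.325 -0.208  0.   ]
```

View pics/crop0.png

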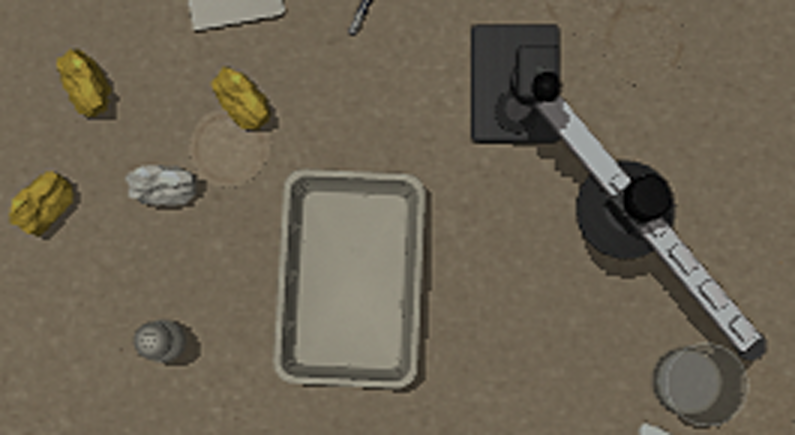

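The crop confirms the silver-white parcel at crop (164,187) with its long side roughly along world y. The empty tray runs from corner (277,172) to (425,388), and the foot, ball (545,86), arm line and knob (648,199) are all clear.

```bash
python3 - <<'E'
from h import *
T=lambda c,z:at("top",((c[0]+.5)/3-.5+130,(c[1]+.5)/3-.5+135),z)[:2]
tc=[T(c,.046) for c in[(283,172),(426,178),(416,389),(276,382)]];t=np.mean(tc,0)
print("tray",t.round(4),"sides",[np.linalg.norm(tc[i]-tc[i-3]).round(3) for i in range(4)])
e=(tc[0]+tc[1]-tc[2]-tc[3]);print("tray long axis deg",np.degrees(np.arctan2(e[1],e[0])))
f=[T(c,.016) for c in[(472,25),(559,25),(559,142),(472,142)]];print("foot",np.round(f,4))
b=T((545,86),.254);print("ball",b.round(4))
k=T((648,199),.228);a1=T((572,120),.172);a2=T((750,345),.172);print("knob",k,"arm",a1,a2,"dir",np.degrees(np.arctan2(*(a2-a1)[::-1])))
fc=np.mean(f,0);fx=(f[0]+f[1]-f[2]-f[3]);fx/=np.linalg.norm(fx)
P=(f[2]+f[3])/2+fx*.03; P2=b+fx*.026
d=(a2-a1)/np.linalg.norm(a2-a1);n=np.array([-d[1],d[0]])
print("post",P,P2,"lampx deg",np.degrees(np.arctan2(fx[1],fx[0])),"offline mm",(P-a1)@n*1e3,(P2-a1)@n*1e3,(k-a1)@n*1e3)
for p in(P,P2):
    v=t-p;print("dist",np.linalg.norm(v),"angle",np.degrees(np.arctan2(v[1],v[0])),"knob r",np.linalg.norm(k-p))
print("parcel",T((164,187),.04),[T(c,.04) for c in[(128,187),(203,187),(164,165),(164,208)]])
print("tumbler",T((688,381),.0),"shaker",T((165,340),.05))
E
```

```text
tray [0.4742 0.0834] sides [np.float64(0.139), np.float64(0.203), np.float64(0.134), np.float64(0.202)]
tray long axis deg -1.6505800048209505
foot [[ 0.7324 -0.0353]
 [ 0.7329 -0.1228]
 [ 0.6138 -0.122 ]
 [ 0.6132 -0.0354]]
ball [ 0.6222 -0.0786]
knob [ 0.5343363  -0.16521509] arm [ 0.60893626 -0.1121253 ] [ 0.41629648 -0.26154813] dir -142.20072231612232
post [ 0.64351798 -0.07880486] [ 0.64815507 -0.07869503] lampx deg -0.17145396580098532 offline mm -5.133526713544369 -2.3782554685865924 -3.7725182936031434
dist 0.23448327892748286 angle 136.21863318466046 knob r 0.13923853150397072
dist 0.23777792305455156 angle 137.01088157000487 knob r 0.14297004274356773
parcel [0.56287273 0.26663885] [array([0.56260017, 0.30189839]), array([0.56316776, 0.22847204]), array([0.58454565, 0.26724914]), array([0.54226428, 0.26605852])]
tumbler [ 0.37872573 -0.24967406] shaker [0.41458487 0.25963095]
```

```bash
python3 - <<'E'
from h import *
print(rel([.52,.30,.25]), rel([.563,.267,.22]))
E
```

```text
[-416.85505845 -192.6940794     5.85438853] [-467.29366743 -212.4928461    35.88696353]
```

```bash
python3 -m handwheel '[[-30,-14,0,0.1],[-65,-30,0,0.2],[-100,-46,0,0.3],[-135,-62,0,0.4],[-170,-78,0,0.5],[-205,-94,0,0.6],[-240,-109,0,0.7],[-275,-125,0,0.8],[-310,-141,0,0.9],[-345,-157,0,1.0]]' 1
python3 - <<'E'
from h import *
o=bot.get_obs();print(o["time"],rel([.563,.267,.20]),o["eef_rot"][:,0],o["joint_positions"].round(0))
E
```

```text
time: 0.93
tcp_pos: [0.4619, 0.3529, 0.2561]
eef_rot: [[-0.282, 0.959, -0.0], [0.959, 0.282, -0.0], [-0.0, -0.0, -1.0]]
force: [-0.4, 0.6, -0.1]
opening: 0.0853
grip_force: 0.0
0.9333 [-110.9838001    72.79894759   56.08368632] [-2.82334079e-01  9.59316129e-01 -1.80287954e-04] [-42.  25.   4.  93.  -2.  62. -21.]
```

```bash
python3 -m handwheel '[[-30,20,10,0.1],[-60,40,20,0.2],[-85,58,30,0.28],[-111,73,40,0.28],[-111,73,40,0.28],[-111,73,40,0.28],[-111,73,40,0.28]]' 1
python3 - <<'E'
from h import *
o=bot.get_obs();cv2.imwrite("pics/w1.png",bot.read_camera("wrist"));np.save("w1.npy",[0])
print(o["tcp_pos"],o["eef_rot"][:,0])
E
```

```text
time: 1.52
tcp_pos: [0.5621, 0.2696, 0.2159]
eef_rot: [[-0.011, 1.0, -0.001], [1.0, 0.011, 0.0], [0.0, -0.001, -1.0]]
force: [-0.1, 0.5, 0.5]
opening: 0.0855
grip_force: 0.0
[0.56205456 0.26962185 0.2158643 ] [-1.13716631e-02  9.99935305e-01  2.66561807e-04]
```

View pics/w1.png

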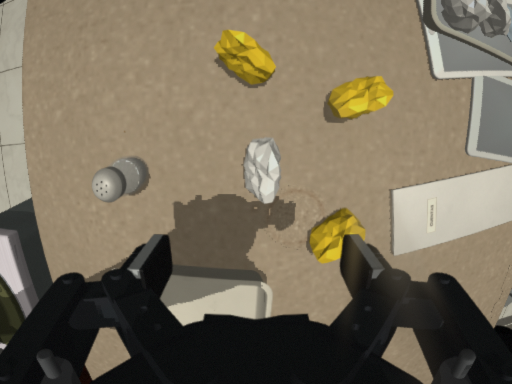

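The wrist view shows the silver parcel at (262,170), upright in the image, so the jaws are aligned across its short side. The shaker at (115,180) and the yellow parcel at (338,236) are well clear.

```bash
python3 - <<'E'
from h import *
for p in[(262,170),(244,170),(281,170),(264,138),(264,203),(338,236)]:print(at("wrist",p,.04).round(4))
c=at("wrist",(262,170),.04);print(rel([c[0],c[1],.036]))
E
```

```text
[0.5665 0.2785 0.04  ]
[0.5484 0.2783 0.04  ]
[0.5856 0.2788 0.04  ]
[0.568  0.3108 0.04  ]
[0.5692 0.2438 0.04  ]
[0.652 0.206 0.04 ]
[  8.02743435   4.98782993 180.24481347]
```

```bash
python3 -m handwheel '[[2,3,30,0],[2,3,65,0],[2,3,100,0],[2,3,130,0],[2,3,155,0],[2,3,170,0],[2,3,177,0],[2,3,177,0]]' 1 40
python3 -m handwheel '[[0,0,0,0],[0,0,0,0],[0,0,0,0],[0,0,0,0],[0,0,0,0],[0,0,0,0],[0,0,0,0],[0,0,0,0]]' -1 40
```

```text
time: 2.23
tcp_pos: [0.5641, 0.2722, 0.0381]
eef_rot: [[-0.013, 1.0, -0.002], [1.0, 0.013, -0.0], [-0.0, -0.002, -1.0]]
force: [-0.4, -0.4, -0.0]
opening: 0.0852
grip_force: 0.0
time: 2.9
tcp_pos: [0.5666, 0.2715, 0.0411]
eef_rot: [[-0.011, 1.0, 0.003], [1.0, 0.011, 0.001], [0.001, 0.003, -1.0]]
force: [-0.6, -0.7, 6.5]
opening: 0.0379
grip_force: 40.0
```

```bash
python3 -m handwheel '[[0,0,-20,0],[0,0,-50,0],[0,0,-80,0],[-20,-10,-100,0],[-50,-25,-100,0],[-80,-40,-100,0],[-80,-40,-100,0],[-80,-40,-100,0]]'
python3 - <<'E'
from h import *
cv2.imwrite("pics/w2.png",bot.read_camera("wrist"));print(rel([.474,.083,.045]))
E
```

```text
time: 3.57
tcp_pos: [0.5261, 0.1885, 0.1403]
eef_rot: [[-0.008, 1.0, 0.001], [1.0, 0.008, -0.0], [-0.0, 0.001, -1.0]]
force: [0.2, 0.2, -0.9]
opening: 0.0387
grip_force: 40.9
[-106.9602052   -53.84821258   94.98861818]
```

View pics/w2.png

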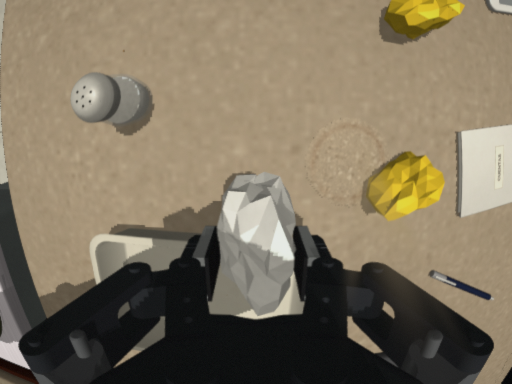

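The silver parcel is held between the pads at (257,243), with the tray's far edge below it at row 240. I'll carry on to the tray.

```bash
python3 -m handwheel '[[-30,-15,0,0],[-65,-32,0,0],[-95,-48,0,0],[-107,-54,0,0],[-107,-54,0,0],[-107,-54,30,0],[-107,-54,60,0],[-107,-54,80,0],[-107,-54,90,0],[-107,-54,94,0]]'
python3 -m handwheel '[[0,0,0,0],[0,0,1,0],[0,0,1,0]]'
python3 -m handwheel '[[0,0,0,0],[0,0,0,0],[0,0,0,0],[0,0,0,0],[0,0,0,0]]' 0.6
python3 -m handwheel '[[0,0,-20,0],[0,0,-50,0],[0,0,-85,0],[0,0,-125,0],[0,0,-165,0],[0,0,-200,0],[0,0,-200,0],[0,0,-200,0]]' 1
python3 - <<'E'
from h import *
o=bot.get_obs();cv2.imwrite("pics/w3.png",bot.read_camera("wrist"));cv2.imwrite("pics/t3.png",bot.read_camera("top"))
for n,p in(("k1",[.534,-.165,.28]),):print(rel(p))
E
```

```text
time: 4.45
tcp_pos: [0.4739, 0.0853, 0.0436]
eef_rot: [[-0.013, 1.0, -0.002], [1.0, 0.013, 0.001], [0.001, -0.002, -1.0]]
force: [-9.9, -0.1, 46.0]
opening: 0.0382
grip_force: 46.2
time: 4.7
tcp_pos: [0.4747, 0.0843, 0.0445]
eef_rot: [[-0.012, 1.0, 0.001], [1.0, 0.012, 0.001], [0.001, 0.001, -1.0]]
force: [0.1, 0.3, -1.0]
opening: 0.0387
grip_force: 40.9
time: 5.12
tcp_pos: [0.4738, 0.0831, 0.0444]
eef_rot: [[-0.011, 1.0, 0.0], [1.0, 0.011, 0.0], [0.0, 0.0, -1.0]]
force: [-0.4, -0.9, 0.7]
opening: 0.0684
grip_force: 0.0
time: 5.78
tcp_pos: [0.4746, 0.0833, 0.2464]
eef_rot: [[-0.011, 1.0, 0.005], [1.0, 0.011, 0.001], [0.001, 0.005, -1.0]]
force: [0.2, -0.0, -1.0]
opening: 0.0853
grip_force: 0.0
[-248.70323135   58.20661374  -36.29193706]
```

View pics/w3.png

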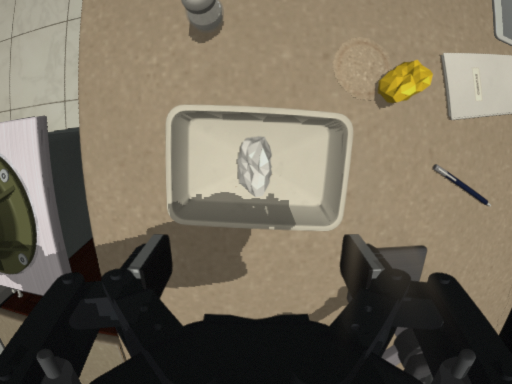

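The parcel lies in the tray at (255,165). The tray's rim corners are at (170,107), (352,117), (341,230) and (172,219).

```bash
python3 - <<'E'
from h import *
c=[at("wrist",p,.047) for p in[(168,106),(354,116),(343,231),(169,221)]]
t=np.mean(c,0);print("tray",t.round(4),[np.linalg.norm(c[i]-c[i-1]).round(3) for i in range(4)],"parcel",at("wrist",(255,165),.04).round(4))
for p in([.646,-.0787],[.643,-.0787]):
  for q in(t[:2],[.4742,.0834]):
    v=np.array(q)-p;print(np.linalg.norm(v),np.degrees(np.arctan2(v[1],v[0])))
E
```

```text
tray [0.475  0.0866 0.047 ] [np.float64(0.131), np.float64(0.2), np.float64(0.133), np.float64(0.204)] parcel [0.4706 0.0909 0.04  ]
0.23782236206169174 135.97391331168348
0.2362025613747658 136.66400957019488
0.2356745144617157 135.46702430727137
0.23402959214595065 136.15995550063266
```

```bash
python3 -m handwheel '[[-20,5,-20,-0.07],[-50,12,-36,-0.15],[-85,20,-36,-0.25],[-120,28,-36,-0.35],[-155,36,-36,-0.45],[-190,44,-36,-0.55],[-225,52,-36,-0.65],[-249,58,-36,-0.65],[-249,58,-36,-0.65],[-249,58,-36,-0.65]]' 1
python3 - <<'E'
from h import *
o=bot.get_obs();cv2.imwrite("pics/w4.png",bot.read_camera("wrist"));print(rel([.534,-.165,.217]),o["eef_rot"][:,1])
E
```

```text
time: 6.72
tcp_pos: [0.5335, -0.1668, 0.278]
eef_rot: [[-0.611, 0.792, -0.004], [0.792, 0.611, 0.001], [0.003, -0.003, -1.0]]
force: [0.7, 0.5, 0.0]
opening: 0.0853
grip_force: 0.0
[-0.38649173  0.36956904 61.3368519 ] [ 0.79177969  0.61080066 -0.0027337 ]
```

View pics/w4.png

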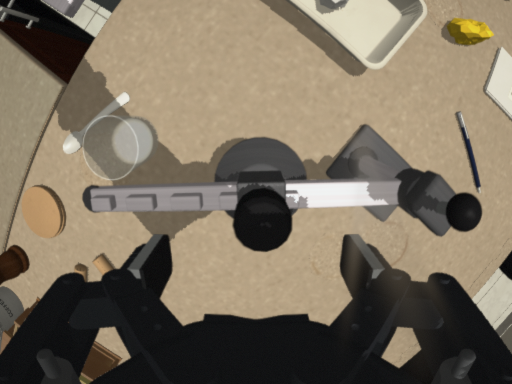

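The knob top is at (263,218), slightly right of the jaw centre at column 256. The ball is at (463,211), and the arm runs level in the image.

```bash
python3 - <<'E'
from h import *
k=at("wrist",(263,219),.228);b=at("wrist",(463,211),.254);print(k,b,rel([k[0],k[1],.221]))
print(np.linalg.norm((k-[.646,-.0787,0])[:2]),at("wrist",(368,148),.016))
E
```

```text
[ 0.53371994 -0.15858654  0.228     ] [ 0.62177869 -0.07507342  0.254     ] [ 4.86632335  4.0707973  57.34690018]
0.1377993876536951 [ 0.63787667 -0.05512329  0.016     ]
```

```bash
python3 -m handwheel '[[2,3,20,0],[2,3,40,0],[2,3,52,0],[2,3,57,0],[2,3,57,0]]' 1
python3 -m handwheel '[[0,0,0,0],[0,0,0,0],[0,0,0,0],[0,0,0,0],[0,0,0,0],[0,0,0,0],[0,0,0,0],[0,0,0,0]]' -1 30
python3 -m handwheel '[[0,0,-4,0],[0,0,-8,0],[0,0,-12,0],[0,0,-16,0],[0,0,-18,0],[0,0,-18,0],[0,0,-18,0]]'
```

```text
time: 7.18
tcp_pos: [0.5347, -0.16, 0.2217]
eef_rot: [[-0.615, 0.788, -0.003], [0.788, 0.615, 0.001], [0.003, -0.002, -1.0]]
force: [0.5, -0.3, 0.6]
opening: 0.0855
grip_force: 0.0
time: 7.85
tcp_pos: [0.5359, -0.1619, 0.2241]
eef_rot: [[-0.614, 0.789, 0.001], [0.789, 0.614, -0.0], [-0.001, 0.001, -1.0]]
force: [-0.9, -0.2, 6.3]
opening: 0.0371
grip_force: 29.8
time: 8.43
tcp_pos: [0.5357, -0.1619, 0.2414]
eef_rot: [[-0.614, 0.789, 0.0], [0.789, 0.614, -0.0], [-0.0, 0.0, -1.0]]
force: [1.8, -0.5, -1.4]
opening: 0.0368
grip_force: 30.1
```

```bash
python3 -m handwheel '[[0,-8,0,0],[0,-18,0,0],[0,-28,0,0],[0,-38,0,0],[0,-48,0,0],[0,-58,0,0],[0,-68,0,0],[0,-76,0,0],[0,-80,0,0],[0,-80,0,0]]'
python3 - <<'E'
from h import *
o=bot.get_obs();p=o["tcp_pos"];v=p[:2]-[.646,-.0775];R=o["eef_rot"]
print(p,np.linalg.norm(v),np.degrees(np.arctan2(v[1],v[0])))
# arc waypoints, tool frame
r=.2205; a0=np.degrees(np.arctan2(v[1],v[0]))%360
for a in np.append(np.arange(a0-5,136.2,-5),136.2):
    q=np.array([.646+r*np.cos(np.radians(a)),-.0775+r*np.sin(np.radians(a)),p[2]])
    print(round(a,1),(R.T@(q-p)*1e3).round(1),np.radians(a0-a).round(3))
E
```

```text
time: 9.27
tcp_pos: [0.4712, -0.2119, 0.2414]
eef_rot: [[-0.612, 0.79, -0.001], [0.79, 0.612, -0.0], [0.0, -0.001, -1.0]]
force: [0.9, -2.8, 0.0]
opening: 0.037
grip_force: 30.3
[ 0.47123959 -0.21193512  0.24138879] 0.22048583495777288 -142.4305779050487
212.6 [19.2  0.9  0. ] 0.087
207.6 [38.3  3.5 -0. ] 0.175
202.6 [57.   7.7 -0. ] 0.262
197.6 [75.4 13.5 -0. ] 0.349
192.6 [93.1 21.  -0. ] 0.436
187.6 [110.1  29.9  -0. ] 0.524
182.6 [126.3  40.3  -0. ] 0.611
177.6 [141.6  52.1  -0. ] 0.698
172.6 [155.7  65.1  -0. ] 0.785
167.6 [168.6  79.3  -0. ] 0.873
162.6 [ 1.803e+02  9.460e+01 -1.000e-01] 0.96
157.6 [ 1.906e+02  1.109e+02 -1.000e-01] 1.047
152.6 [ 1.994e+02  1.280e+02 -1.000e-01] 1.134
147.6 [ 2.067e+02  1.458e+02 -1.000e-01] 1.222
142.6 [ 2.124e+02  1.642e+02 -1.000e-01] 1.309
137.6 [ 2.165e+02  1.830e+02 -1.000e-01] 1.396
136.2 [ 2.173e+02  1.882e+02 -1.000e-01] 1.42
```

```bash
python3 -m handwheel '[[10,0,0,0.045],[29,2,0,0.13],[48,6,0,0.22],[66,10,0,0.305],[84,17,0,0.39],[102,25,0,0.48],[118,35,0,0.567],[134,46,0,0.654],[145,55,0,0.72],[149,58.5,0,0.742]]'
python3 - <<'E'
from h import *
o=bot.get_obs();p=o["tcp_pos"];v=p[:2]-[.646,-.0775];R=o["eef_rot"]
print(p,np.linalg.norm(v),np.degrees(np.arctan2(v[1],v[0])),"y az",np.degrees(np.arctan2(R[1,1],R[0,1])))
r=.2205; a0=np.degrees(np.arctan2(v[1],v[0]))%360
for a in np.append(np.arange(a0-5,136.2,-5),136.2):
    q=np.array([.646+r*np.cos(np.radians(a)),-.0775+r*np.sin(np.radians(a)),p[2]])
    print(round(a,1),(R.T@(q-p)*1e3).round(1),np.radians(a0-a).round(3))
E
```

```text
time: 10.1
tcp_pos: [0.4265, -0.0555, 0.2411]
eef_rot: [[0.083, 0.997, -0.001], [0.997, -0.083, 0.0], [0.0, -0.001, -1.0]]
force: [0.1, -5.3, -1.1]
opening: 0.0368
grip_force: 30.4
[ 0.42649071 -0.05547991  0.24110319] 0.22061099617324492 174.27153346429398 y az -4.777738719536297
169.3 [19.2  1.3  0. ] 0.087
164.3 [38.2  4.1 -0. ] 0.175
159.3 [56.9  8.6 -0. ] 0.262
154.3 [75.2 14.7 -0. ] 0.349
149.3 [92.8 22.3 -0. ] 0.436
144.3 [109.7  31.5  -0. ] 0.524
139.3 [125.8  42.1  -0. ] 0.611
136.2 [ 1.352e+02  4.930e+01 -1.000e-01] 0.664
```

```bash
python3 -m handwheel '[[10,0.5,0,0.045],[29,2.5,0,0.13],[48,6,0,0.22],[66,11,0,0.305],[84,18,0,0.39],[102,27,0,0.48],[118,37,0,0.567],[129,44,0,0.63],[135,49,0,0.66],[135,49,0,0.66]]'
python3 - <<'E'
from h import *
o=bot.get_obs();p=o["tcp_pos"];v=p[:2]-[.646,-.0775];R=o["eef_rot"]
print(p,np.linalg.norm(v),np.degrees(np.arctan2(v[1],v[0])),"y az",np.degrees(np.arctan2(R[1,1],R[0,1])))
u=v/np.linalg.norm(v);w=np.array([.4745,.085])-p[:2];print("tray along, across mm",w@u*1e3,(w@[-u[1],u[0]])*1e3)
E
```

```text
time: 10.93
tcp_pos: [0.4863, 0.075, 0.2404]
eef_rot: [[0.674, 0.738, -0.003], [0.738, -0.674, 0.0], [-0.002, -0.002, -1.0]]
force: [-1.1, 0.5, -0.5]
opening: 0.0368
grip_force: 30.5
[0.48629989 0.07501724 0.24037408] 0.2208294210775793 136.317912737942 y az -42.41225954871277
tray along, across mm 15.428138640499348 0.930309657326991
```

```bash
python3 -m handwheel '[[0,0,3,0],[0,0,6,0],[0,0,9,0],[0,0,12,0],[0,0,15,0],[0,0,17,0],[0,0,17,0],[0,0,17,0]]'
python3 -m handwheel '[[0,0,0,0],[0,0,0,0],[0,0,0,0],[0,0,0,0],[0,0,0,0],[0,0,0,0]]' 1
python3 -m handwheel '[[0,0,-15,0],[0,0,-40,0],[0,0,-60,0],[0,0,-60,0],[0,0,-60,0],[0,0,-60,0]]' 1
python3 - <<'E'
from h import *
o=bot.get_obs();im=bot.read_camera("wrist");t=bot.read_camera("top")
t=cv2.resize(t[130:280,200:400],None,fx=2.56,fy=2.56,interpolation=cv2.INTER_CUBIC);cv2.imwrite("pics/c5.png",np.vstack([im[:216],t]) if t.shape[1]==512 else im)
print(t.shape,o["tcp_pos"])
E
```

```text
time: 11.6
tcp_pos: [0.4868, 0.0729, 0.2243]
eef_rot: [[0.675, 0.738, 0.0], [0.738, -0.675, -0.0], [-0.0, 0.0, -1.0]]
force: [-1.1, -1.0, -0.2]
opening: 0.0369
grip_force: 30.4
time: 12.1
tcp_pos: [0.4869, 0.0732, 0.2243]
eef_rot: [[0.675, 0.738, 0.0], [0.738, -0.675, -0.0], [-0.0, 0.0, -1.0]]
force: [-0.2, -0.8, -0.3]
opening: 0.0852
grip_force: 0.0
time: 12.6
tcp_pos: [0.4865, 0.0732, 0.2838]
eef_rot: [[0.675, 0.738, -0.001], [0.738, -0.675, -0.0], [-0.0, -0.0, -1.0]]
force: [0.1, 0.1, 0.5]
opening: 0.0855
grip_force: 0.0
(384, 512, 3) [0.4865401  0.0732423  0.28383657]
```

View pics/c5.png

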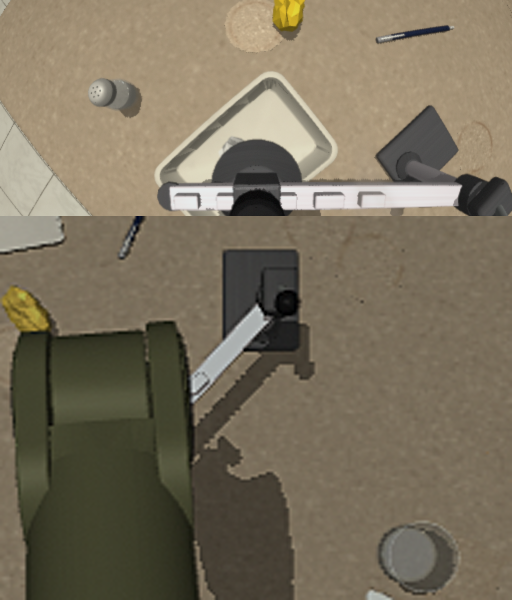

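The wrist view shows the head over the tray, with the arm line crossing the parcel. Two notches lie inward of the head and one outward, so it sits in notch 0.080. The knob went back to its starting grip height (0.2243 against 0.2241), so it is down.

```bash
python3 - <<'E'
from h import *
print(rel([.562,-.077,.253]))
E
```

```text
[-59.68295156 157.26675424  30.31761724]
```

```bash
python3 -m handwheel '[[0,0,-25,0],[-10,28,-25,-0.11],[-20,56,-25,-0.22],[-32,84,-25,-0.33],[-43,112,-25,-0.44],[-54,140,-25,-0.55],[-60,157,-25,-0.66],[-60,157,-25,-0.74],[-60,157,-25,-0.74],[-60,157,-25,-0.74]]' -1
python3 - <<'E'
from h import *
o=bot.get_obs();cv2.imwrite("pics/w6.png",bot.read_camera("wrist"));print(o["opening"],o["tcp_pos"],o["eef_rot"][:,0],rel([.562,-.077,.253]))
E
```

```text
time: 13.53
tcp_pos: [0.5618, -0.0769, 0.3083]
eef_rot: [[0.004, 1.0, -0.002], [1.0, -0.004, 0.001], [0.001, -0.002, -1.0]]
force: [-0.2, -0.6, -0.3]
opening: -0.0001
grip_force: 0.0
-8.116434103960667e-05 [ 0.56183263 -0.07685083  0.30832306] [3.85061497e-03 9.99992375e-01 6.50107871e-04] [-0.66536696  0.22079608 55.59535385]
```

View pics/w6.png

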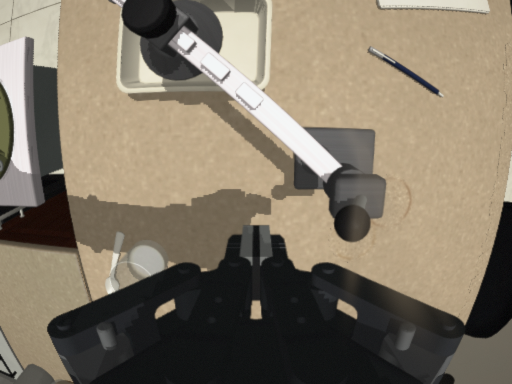

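The head is over the tray, with the knob at (148,12). The ball is at (352,222), ahead of the closed fingertips at (256,235).

```bash
python3 - <<'E'
from h import *
print(at("wrist",(352,222),.254))
E
python3 -m handwheel '[[1,0,15,0],[1,0,30,0],[1,0,42,0],[1,0,48,0],[1,0,48,0]]'
python3 -m handwheel '[[0,8,0,0],[0,16,0,0],[0,24,0,0],[0,32,0,0],[0,40,0,0],[0,48,0,0],[0,56,0,0],[0,62,0,0]]'
```

```text
[ 0.62212572 -0.07656536  0.254     ]
time: 14.0
tcp_pos: [0.5614, -0.0749, 0.26]
eef_rot: [[0.001, 1.0, -0.003], [1.0, -0.001, 0.0], [0.0, -0.003, -1.0]]
force: [0.5, 0.2, 0.0]
opening: 0.0003
grip_force: 0.0
time: 14.67
tcp_pos: [0.6252, -0.0761, 0.2612]
eef_rot: [[0.001, 1.0, 0.0], [1.0, -0.001, -0.0], [-0.0, 0.0, -1.0]]
force: [-1.1, -0.6, 1.4]
opening: 0.0001
grip_force: 0.7
```

```bash
python3 -m handwheel '[[0,4,0,0],[0,8,0,0],[0,12,0,0],[0,16,0,0],[0,20,0,0],[0,22,0,0],[0,22,0,0]]'
python3 -m handwheel '[[0,3,0,0],[0,5,0,0],[0,6,0,0],[0,6,0,0]]'
```

```text
time: 15.25
tcp_pos: [0.6466, -0.0761, 0.261]
eef_rot: [[0.001, 1.0, -0.0], [1.0, -0.001, -0.0], [-0.0, -0.0, -1.0]]
force: [-0.7, 0.1, -0.0]
opening: -0.0001
grip_force: 0.1
time: 15.58
tcp_pos: [0.6479, -0.0762, 0.261]
eef_rot: [[0.002, 1.0, -0.009], [1.0, -0.002, 0.001], [0.001, -0.009, -1.0]]
force: [-15.8, 1.9, 6.6]
opening: 0.0
grip_force: 8.5
```

The push met the end stop at x ≈ 0.648. I'll retreat and check from the top.

```bash
python3 -m handwheel '[[0,-10,0,0],[0,-30,0,0],[0,-60,0,0],[0,-60,-40,0],[-20,-60,-70,0],[-50,-60,-70,0],[-90,-60,-70,0],[-130,-60,-70,0],[-130,-60,-70,0],[-130,-60,-70,0]]'
python3 -m handwheel '[[-30,0,0,0],[-60,0,0,0],[-90,0,0,0],[-90,0,0,0],[-90,0,0,0]]'
python3 - <<'E'
from h import *
t=bot.read_camera("top");cv2.imwrite("pics/t7.png",cv2.resize(t[135:285,150:390],None,fx=3.3,fy=3.3,interpolation=cv2.INTER_CUBIC))
E
```

```text
time: 16.42
tcp_pos: [0.5914, -0.2096, 0.3316]
eef_rot: [[0.007, 1.0, 0.001], [1.0, -0.007, -0.002], [-0.002, 0.001, -1.0]]
force: [-0.2, 0.4, -0.8]
opening: -0.0001
grip_force: 0.0
time: 16.83
tcp_pos: [0.5919, -0.2969, 0.3311]
eef_rot: [[0.003, 1.0, 0.0], [1.0, -0.003, -0.0], [-0.0, 0.0, -1.0]]
force: [0.3, 1.1, 0.7]
opening: -0.0001
grip_force: 0.0
```

View pics/t7.png

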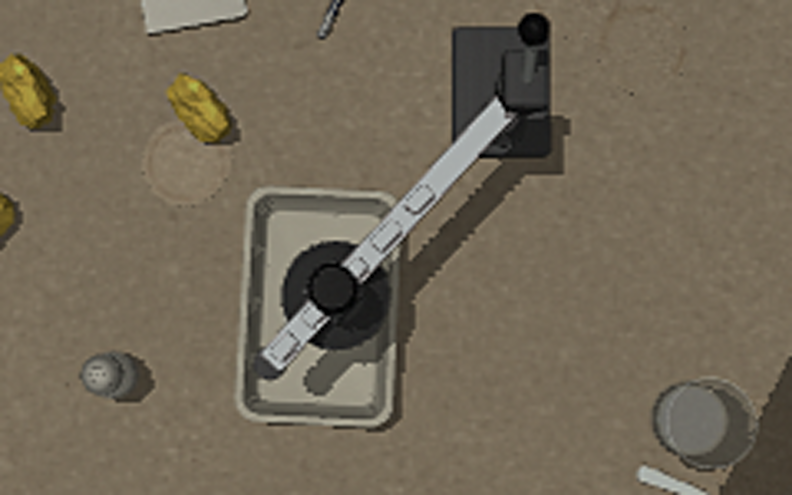

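The ball is now at (534,29), flipped away. The knob is at (334,288) over the tray, and the shaker and tumbler are still standing. I'll check the numbers before handing in.

```bash
python3 - <<'E'
from h import *
T=lambda c,z:at("top",((c[0]+.5)/3.3-.5+150,(c[1]+.5)/3.3-.5+135),z)[:2]
b=T((534,29),.254);k=T((334,288),.228);t=np.mean([T(c,.046) for c in[(250,188),(408,194),(396,430),(238,420)]],0)
a=T((505,108),.172);e=T((275,357),.172);post=np.array([.6465,-.0775])
print("ball",b,"knob",k,"tray",t,"shaker",T((118,374),.05),"tumbler",T((700,422),0))
for u in(k-post,e-a):
    u=u/np.linalg.norm(u);w=t-post;print(np.degrees(np.arctan2(u[1],u[0])),"across",(w@[-u[1],u[0]])*1e3,"along",w@u*1e3,"knob r",np.linalg.norm(k-post))
E
```

```text
ball [ 0.67112392 -0.07922119] knob [0.48114798 0.06628423] tray [0.47455562 0.08021792] shaker [0.41464798 0.25749941] tumbler [ 0.37627485 -0.25781033]
138.99093938518664 across -6.188677405649427 along 233.24132255868628 knob r 0.21912369586368807
137.80624248978128 across -1.3649996442497379 along 233.31941850803491 knob r 0.21912369586368807
```

```bash
python3 -c "
from plant import bot
print(bot.close_job())"
```

```text
the job is handed in; nothing more can be done
None
```

I handed the job in at about 17 s of the 67 s, with no verdict returned: the parcel is in the middle of the tray, the lamp head is over it with its knob down in the 0.080 notch (about 13 mm along, up to 6 mm across), the switch is flipped over, and the tray, shaker and tumbler read within about 10 mm of their starts.

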